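Load the burn-in sled, crank it home and arm the interlock

TASK

Set each laser driver module on the bench into the sled bay of its own colour, lying flat on the bay floor, then turn the hand crank clockwise until the sled is fully home at the contact strip. Only then lift the red safety cover well up on the arming box, flip the toggle under it fully over to the far side, and close the cover fully again. Do not disturb the fan, the screwdriver or the steel power supply, and finish with every module still seated in its bay.

Things in the scene. Friction and masses are not known exactly. Their poses are not given: they have to be found in the camera images.
- rig: Burn-in rig, fixed: aluminium base plate 220 (x) x 320 (y) x 12 mm on the table, carrying a sliding steel sled at its -y part, a black contact strip (40 mm high) beyond the sled at +x, and a grey gear housing with the hand crank at its +y end. Origin at the centre of its underside, z up; its position and yaw vary.
- bay_blue (a point): Centre of the inner floor of the blue sled bay (blue floor, blue strip on the sled's front edge), 30 mm above the table; rig axes; moves with the sled. A pocket 44 (x) x 60 (y) mm, walls 5 mm thick rising 7 mm above this floor; the module's long side goes along the rig's y, either way round, with 5 mm play each side. Bays 65 mm apart: blue, yellow, red towards +y.
- bay_yellow (a point): Centre of the inner floor of the yellow sled bay (yellow floor, yellow strip on the sled's front edge), 30 mm above the table; rig axes; moves with the sled. A pocket 44 (x) x 60 (y) mm, walls 5 mm thick rising 7 mm above this floor; the module's long side goes along the rig's y, either way round, with 5 mm play each side. Bays 65 mm apart: blue, yellow, red towards +y.
- bay_red (a point): Centre of the inner floor of the red sled bay (red floor, red strip on the sled's front edge), 30 mm above the table; rig axes; moves with the sled. A pocket 44 (x) x 60 (y) mm, walls 5 mm thick rising 7 mm above this floor; the module's long side goes along the rig's y, either way round, with 5 mm play each side. Bays 65 mm apart: blue, yellow, red towards +y.
- sled (a joint): Travel of the sled along the rig's +x, in m: 0 = fully back (robot side), 0.064 = fully home at its end stop by the contact strip. It is driven by the crank only (4.78 mm per radian).
- crank (a joint): Angle of the hand crank in rad about its vertical axis, growing clockwise seen from above; 0 = the handle points along the rig's -x, end stop at 13.4 (a little over two full turns, sled home). It starts between 0 and 0.8, takes about 0.1 N m and stays where it is left.
- crank_axis (a point): Point on the crank's fixed vertical axis, at the height at which to hold the handle (79 mm above the table). Axes as the rig's.
- crank_grip (a point): Middle of the handle: black upright flat-sided grip with a yellow band, fixed on the crank arm 45 mm from the axis (does not spin). 26 mm along the arm, 14 mm thick across it (tangentially), 44 mm tall, 56 to 100 mm above the table, on a 10 mm thick arm. Site x points along the arm from handle to axis, z up; grip across its thickness (point y).
- armbox: Arming box, fixed: white box 130 (x) x 100 (y) x 45 mm high with the red safety cover and the toggle on its top. Origin at the centre of its underside, z up; its position and yaw vary.
- cover (a joint): Angle of the red safety cover in rad: 0 = closed, grows as its robot-side end is lifted up and over to the far side; end stop at 2.1. Friction hinge (0.04 N m): it stays at whatever angle it is left.
- cover_hinge (a point): Middle of the cover's hinge line, which runs along the box's y, 45 mm to +x of the box's centre, 46 mm above the table. Axes as the box's.
- cover_tab (a point): Grip point on the cover's lift tab. Closed, the cover is a red hood 73 mm long (hinge towards -x), 50 mm wide, 34 mm high; from its front a tab 33 mm long, 10 mm thick (along y), 16 mm high sticks out to -x. Point is 94 mm to -x of the hinge and 26 mm above it when closed and turns with the cover; y = hinge direction. Pinched across its thickness, the tab pivots between the pads.
- toggle (a joint): Angle of the metal toggle in rad about the box's y: 0 = off, leaning to the robot's side (-x); grows as its tip goes to +x; end stop at 0.84 = on, fully over to the far side. Stays where it is left (about 1 N at the tip).
- toggle_tip (a point): Centre of the 11 mm ball on the end of the toggle, 28 mm from the toggle's pivot.
- toggle_pivot (a point): Pivot of the toggle, 6 mm to +x of the box's centre and 47 mm above the table, 39 mm in front of the cover's hinge line. Axes as the box's.
- mod_blue: Laser driver module, loose: a square-section aluminium brick 50 (its x) x 34 x 34 mm, about 0.16 kg, with a broad blue band round its middle, black ends, the same on all four long sides (any may be on top). Origin at its centre, 17 mm above what it lies on. Best gripped across its 34 mm width. None at the start if absent in this run.
- mod_yellow: Laser driver module, loose: a square-section aluminium brick 50 (its x) x 34 x 34 mm, about 0.16 kg, with a broad yellow band round its middle, black ends, the same on all four long sides (any may be on top). Origin at its centre, 17 mm above what it lies on. Best gripped across its 34 mm width. None at the start if absent in this run.
- mod_red: Laser driver module, loose: a square-section aluminium brick 50 (its x) x 34 x 34 mm, about 0.16 kg, with a broad red band round its middle, black ends, the same on all four long sides (any may be on top). Origin at its centre, 17 mm above what it lies on. Best gripped across its 34 mm width. None at the start if absent in this run.
- fan: Bystander: black cooling fan 80 x 80 x 25 mm lying flat; origin at the centre of its underside.
- screwdriver: Bystander: screwdriver with a green handle lying on the mat, about 200 mm long.
- psu: Bystander: steel power supply block 100 x 60 x 35 mm; origin at the centre of its underside.

How it is judged:
On the way, in this order (a step that is already met when the one before it is completed fails the run):
1. every module present sits in the bay of its colour, released, with the sled still near the back (horizontal distance between mod_blue and bay_blue below 0.01 m and z of mod_blue in the frame of bay_blue below 0.021 m and angle between the x axis of mod_blue and the y axis of bay_blue, either way round below 0.2 rad and contact force between each of mod_blue, mod_yellow, mod_red and the fingers below 0.3 N and horizontal distance between mod_yellow and bay_yellow below 0.01 m and z of mod_yellow in the frame of bay_yellow below 0.021 m and angle between the x axis of mod_yellow and the y axis of bay_yellow, either way round below 0.2 rad and horizontal distance between mod_red and bay_red below 0.01 m and z of mod_red in the frame of bay_red below 0.021 m and angle between the x axis of mod_red and the y axis of bay_red, either way round below 0.2 rad and value of joint sled below 0.03 m), for 0.2 s.
2. the sled is cranked fully home (value of joint sled above 0.06 m), for 0.2 s.
3. the safety cover is lifted open (value of joint cover above 1.2 rad), for 0.2 s.
4. the toggle is flipped fully on under the open cover (value of joint toggle above 0.7 rad and value of joint cover above 1 rad), for 0.2 s.
5. the cover is closed again (value of joint cover below 0.08 rad), for 0.2 s.
At the end, for the whole second after the job is handed in: Every module present rests in the bay of its own colour (within 10 mm of its centre, lying on the floor with its centre under 21 mm above it, long side along the bay within 0.2 rad, released), the sled is home (over 60 of 64 mm), the toggle is on (over 0.7 rad) and the cover closed (under 0.08 rad) (horizontal distance between mod_blue and bay_blue below 0.01 m and z of mod_blue in the frame of bay_blue below 0.021 m and angle between the x axis of mod_blue and the y axis of bay_blue, either way round below 0.2 rad and contact force between each of mod_blue, mod_yellow, mod_red and the fingers below 0.3 N and horizontal distance between mod_yellow and bay_yellow below 0.01 m and z of mod_yellow in the frame of bay_yellow below 0.021 m and angle between the x axis of mod_yellow and the y axis of bay_yellow, either way round below 0.2 rad and horizontal distance between mod_red and bay_red below 0.01 m and z of mod_red in the frame of bay_red below 0.021 m and angle between the x axis of mod_red and the y axis of bay_red, either way round below 0.2 rad and value of joint sled above 0.06 m and value of joint toggle above 0.7 rad and value of joint cover below 0.08 rad and linear speed of each of mod_blue, mod_yellow, mod_red below 0.02 m/s); the robot touches nothing.
It fails at once if the toggle is on while the sled is not home (value of joint toggle above 0.5 rad and value of joint sled below 0.055 m).
It fails at once if the fan, the screwdriver or the power supply is moved by more than 3 cm (distance of any of fan, screwdriver, psu from where it was at the start of the episode above 0.03 m).
Of mod_blue, mod_yellow, mod_red only 2 to 3 are there at a start; the rules pass over those that are not, and their reading is None.
At some moment in a run one of mod_blue, mod_yellow, mod_red may be knocked a few centimetres aside while the robot is not near it.
Once in a run the grip may slacken for a moment while it holds something.
It also fails if it takes over 210 s, if anything falls off the work surface, if the arm or the gripper's body presses on something with over 40 N, if the wrist force passes 120 N, or if a joint passes its speed limit or range.

ROBOT

A 6-joint arm with a two-finger parallel gripper is mounted at the origin on the work surface. World frame = base frame: x ahead of the robot, y to its left, z up, the work surface at z = 0. Lengths are in m, angles in rad, forces in N, time in s.
With the tool pointing down it reaches from about 0.25 to 0.775 m from the base axis. Payload 4 kg.
Tool frame: the origin (TCP) lies midway between the tips of the shut fingers; the grasp point (between the pads) lies 19 mm behind it (robot.hold_point_z is the distance from the TCP to the grasp point, in m); z points along the fingers, y is the line along which they close (so a half turn about z gives the same grasp; the last joint's range is limited). The gripper opens to 94 mm and grips with 3 to 60 N. Pads are 16 mm wide; open, the fingers measure 119 mm over their backs; the gripper's body (75 mm by 177 mm) begins 78 mm behind the grasp point.
Start: joints at [1.075, 0.087, 1.371, -0, 1.684, -0.103], TCP at [0.211, 0.508, 0.206] pointing down, gripper open.
Joint ranges: [-3.1, 3.1], [-0.76, 2.03], [0.27, 2.55], [-1.08, 4.22], [0.17, 2.65], [-2.57, 2.57]. Speed limits (rad/s): [2.79, 2.79, 3.14, 3.14, 3.14, 3.14].

INTERFACE

Orientations are given as [roll, pitch, yaw] about the fixed x, y, z axes, in that order (R = Rz(yaw) Ry(pitch) Rx(roll)).
In Python, from bench import readout, imaging, robot gives the robot as it stands.
- The arm moves only by the tool carry_out, never from a script. Its argument "motion" is text: rows parted by semicolons, each of 7 numbers parted by spaces: the shift along the tool's x, y, z each as a share of 200 mm, from -1 to 1, then the turn, a rotation vector about the tool's x, y, z each as a share of 120 degrees, from -1 to 1, then the opening, from 0 (shut) to 1 (fully open). A call has 1 to 12 rows; each row shifts and turns the commanded pose from where the row before left it, along the tool's axes as they then stand; what a row does not reach is not made up. A row lasts 1/8 s, in which the tool goes at most 62.5 mm and 10.7 degrees, less where a joint would pass 70% of its speed; a pose out of reach is approached as far as the arm can. A call with a number of a shift or a turn outside -1 to 1 is refused whole. A call with a gripper value outside its range is refused whole. The fingers move at their own pace and stop on an object; the grip force is fixed at half the most. Time passes only in rows, so rows that do not move let the fingers close. It gives the time, the measured TCP pose, the force, the opening and the grip force at its end, in the units of the state.
- readout.get_obs(): the state, without advancing time (a new reading comes with each control period).
- imaging.snapshot(name): name is "scene" or "top" or "wrist"; returns a dict with "pixels" (480x640x3 uint8, red, green, blue), "fx", "fy", "cx", "cy" (pixels), "dist_coeffs" ([k1, k2, p1, p2, k3] as OpenCV has them; the pictures are not rectified), "R" (3x3) and "t" (3): a world point X has camera coordinates R X + t. Camera axes: x right, y down, z forward; pixel columns grow to the right and rows downward; lengths in m; the calibration is good to about 2 mm. A picture is of the moment at which its call begins. There is no depth.
- robot.close_job(): hands the job in; it is judged then, once.
The state is a dict: "time": time; "joint_positions": joint angles; "qvel": joint speeds; "joint_torque": joint torques, N m; "tool_pos": TCP position; "ee_rot": TCP orientation; "wrist_force": force on the tool from outside, world axes, zero at the start; "wrist_torque": the same for the moment, N m; "width": finger opening in m; "finger_force": force on a finger pad.
Only numpy, scipy, OpenCV 4.12 (cv2) and the standard library are available. Lean on these libraries where they do the work, as an engineer would, in place of code of your own. Each camera call takes 0.05 s, during which the arm holds its last target. There are 200 camera calls.

## Working session

There is one attempt and no reset: what is moved stays moved. The work goes in short steps, Python scripts to look and compute and a tool call to move; the robot and the scene stay as the last step left them, time stands still between calls to the robot, and variables do not carry over. Pictures are saved under pics/ and viewed, at most 18 in all, crops included, and the job is handed in when it is done.

Besides the shell and the picture viewer there is one more tool, called after ">>>" as name(argument=value, ...), one argument or row to a line, values as JSON. carry_out: Moves the arm, as the interface text tells. Its arguments: {"type":"object","properties":{"motion":{"type":"string"}},"required":["motion"]}

```bash
ls; mkdir -p pics; python3 - <<'E'
from bench import readout, imaging, robot
import cv2,numpy as np
print(readout.get_obs(), robot.hold_point_z)
for n in("top","scene"):
    s=imaging.snapshot(n); cv2.imwrite(f"pics/{n}0.png",s["pixels"][:,:,::-1])
    print(n,s["fx"],s["fy"],s["cx"],s["cy"],s["dist_coeffs"],np.round(s["R"],3),s["t"])
E
```

```text
pics
{'time': 0.0, 'joint_positions': array([ 1.07489185e+00,  8.79254513e-02,  1.37224582e+00, -2.07405402e-05,
        1.68355821e+00, -1.03109796e-01]), 'qvel': array([ 1.92100283e-03,  4.68038586e-04,  1.44274532e-03,  9.60982904e-05,
        2.20914868e-04, -8.29124478e-04]), 'joint_torque': array([-4.63868819e-04, -3.40199196e+01, -3.02419281e+01,  7.17073912e-02,
        3.31754854e-02, -2.01010412e-04]), 'tool_pos': array([0.21028341, 0.50763194, 0.20432459]), 'ee_rot': array([-3.13946505e+00, -1.99433348e-04,  2.74879545e+00]), 'wrist_force': array([-0.25687531, -0.0731226 ,  0.57280359]), 'wrist_torque': array([ 0.01476711, -0.03355422, -0.04020307]), 'finger_force': 0.0, 'width': 0.09381459526665528} 0.0188
top 480.20607639927397 480.20607639927397 320.49092136853073 238.04980339401934 [-0.1294208  0.         0.         0.         0.       ] [[-0.011 -1.    -0.016]
 [-0.993  0.013 -0.119]
 [ 0.119  0.014 -0.993]] [-0.06024474  0.60959297  0.94519089]
scene 493.02050550447905 493.02050550447905 314.4798173921422 239.6652091146214 [0.03319517 0.         0.         0.         0.        ] [[ 0.003  1.    -0.003]
 [ 0.827 -0.004 -0.562]
 [-0.562 -0.001 -0.827]] [ 0.05599033 -0.46766163  1.48060869]
```

View pics/top0.png

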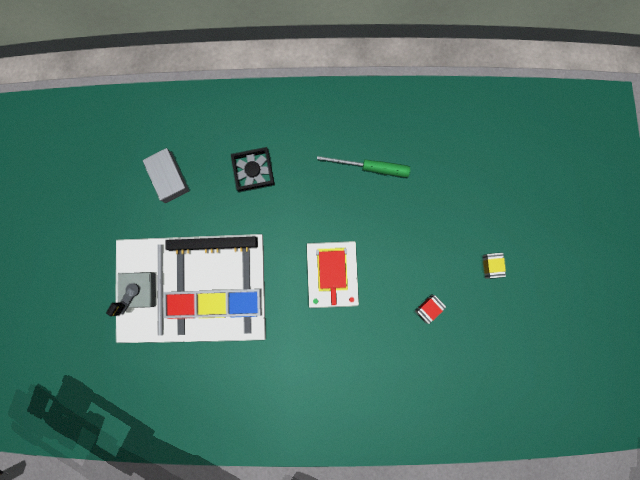

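View pics/scene0.png

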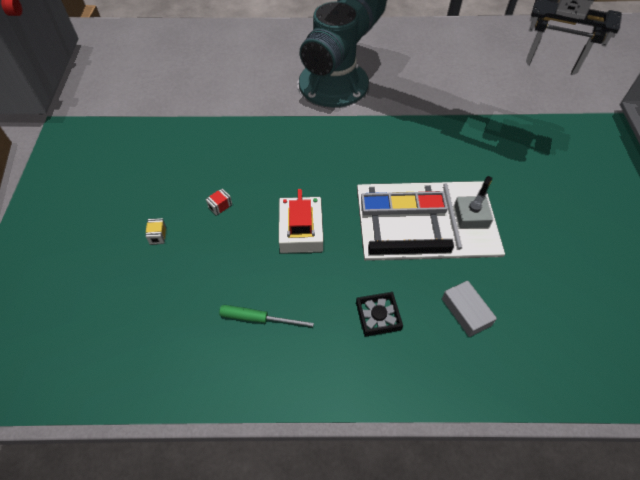

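The top view shows a red module at (431,309), a yellow one at (496,265) and no blue. The rig spans (116–265, 235–342), with bays at (181,305), (212,304) and (243,303). The crank grip is near (115,309), and the arming box at (332,275) has its tab at (334,297).

```bash
cat > h.py <<'E'
from bench import readout, imaging, robot
import cv2, numpy as np
from scipy.spatial.transform import Rotation as Ro
def snap(n,save=None):
    s=imaging.snapshot(n); s["K"]=np.array([[s["fx"],0,s["cx"]],[0,s["fy"],s["cy"]],[0,0,1]]); s["R"]=np.array(s["R"]);s["t"]=np.array(s["t"])
    s["hsv"]=cv2.cvtColor(s["pixels"],cv2.COLOR_RGB2HSV)
    if save: cv2.imwrite(f"pics/{save}.png",s["pixels"][:,:,::-1])
    return s
def cast(s,px,z):
    p=cv2.undistortPoints(np.array(px,float).reshape(-1,1,2),s["K"],np.array(s["dist_coeffs"])).reshape(-1,2)
    d=np.c_[p,np.ones(len(p))]@s["R"]; C=-s["R"].T@s["t"]
    return (C+d*((z-C[2])/d[:,2])[:,None])[:,:2]
def proj(s,X):
    return cv2.projectPoints(np.array(X,float).reshape(-1,1,3),cv2.Rodrigues(s["R"])[0],s["t"],s["K"],np.array(s["dist_coeffs"]))[0].reshape(-1,2)
RNG={"red":[(0,150,110),(8,255,255)],"yellow":[(20,150,110),(35,255,255)],"blue":[(105,130,90),(130,255,255)]}
def blobs(s,c,amin=30,vmin=None):
    lo,hi=map(list,RNG[c]); 
    if vmin: lo[2]=vmin
    m=cv2.inRange(s["hsv"],tuple(lo),tuple(hi))
    if c=="red": m|=cv2.inRange(s["hsv"],(172,lo[1],lo[2]),(180,255,255))
    return [k for k in cv2.findContours(m,0,2)[0] if cv2.contourArea(k)>amin]
def rect(s,k,z):
    """min-area rectangle of a contour, on plane z: centre, long, short (m), yaw of long side"""
    q=cast(s,k.reshape(-1,2),z).astype(np.float32)*1000
    (c,wh,a)=cv2.minAreaRect(q); b=cv2.boxPoints((c,wh,a)); e1=b[1]-b[0]; e2=b[2]-b[1]
    e=e1 if np.linalg.norm(e1)>np.linalg.norm(e2) else e2
    return np.array(c)/1000,max(wh),min(wh),(np.arctan2(e[1],e[0])+np.pi/2)%np.pi-np.pi/2
def move(dp,yaw=None):
    """print tool-frame shares for a world shift dp"""
    o=readout.get_obs();R=Ro.from_euler("xyz",o["ee_rot"]).as_matrix();return R.T@np.array(dp)/0.2
E
python3 - <<'E'
from h import *
s=snap("top"); print("C",-s["R"].T@s["t"]); s2=snap("scene"); print("C2",-s2["R"].T@s2["t"])
for n,ss in(("top",s),("scene",s2)):
  for c,z in(("red",.034),("yellow",.034),("blue",.03)):
    for k in blobs(ss,c):
        print(n,c,cv2.boundingRect(k),[np.round(v,4) for v in rect(ss,k,z)])
h=s["hsv"]
w=cv2.inRange(h,(0,0,170),(180,60,255))
w=cv2.morphologyEx(w,cv2.MORPH_CLOSE,np.ones((25,25)))
for k in cv2.findContours(w,0,2)[0]:
    if 2000<cv2.contourArea(k)<40000: print("white",cv2.boundingRect(k),rect(s,k,.012),rect(s,k,.045))
b=cv2.inRange(h,(0,0,0),(180,255,60))
b[330:]=0
for k in cv2.findContours(b,0,2)[0]:
    if cv2.contourArea(k)>30:print("black",cv2.boundingRect(k))
big=cv2.resize(s["pixels"][220:350,90:380],None,fx=2.7,fy=2.7,interpolation=2);cv2.imwrite("pics/c1.png",big[:,:,::-1])
E
```

```text
C [ 0.49242456 -0.08155282  1.00969601]
C2 [ 1.2183998  -0.0560398   0.96249981]
top red (421, 299, 21, 21) [array([ 0.4625, -0.2903]), np.float64(34.2718), np.float64(26.0675), np.float32(0.7522)]
top red (167, 294, 27, 21) [array([0.4764, 0.2224]), np.float64(54.9228), np.float64(41.1195), np.float32(-1.5597)]
top red (319, 251, 27, 54) [array([ 0.5284, -0.0906]), np.float64(107.6521), np.float64(51.7408), np.float32(0.0294)]
top yellow (198, 294, 27, 20) [array([0.4775, 0.1576]), np.float64(54.3077), np.float64(38.6864), np.float32(1.5702)]
top yellow (488, 258, 17, 15) [array([ 0.5486, -0.4281]), np.float64(34.3614), np.float64(24.743), np.float32(-1.4588)]
top blue (229, 292, 28, 22) [array([0.4792, 0.0932]), np.float64(55.6992), np.float64(42.4782), np.float32(-1.5657)]
scene red (419, 195, 25, 12) [array([0.4758, 0.2216]), np.float64(55.6023), np.float64(33.7104), np.float32(1.564)]
scene red (210, 191, 17, 14) [array([ 0.4633, -0.2905]), np.float64(35.2814), np.float64(23.5587), np.float32(0.7264)]
scene red (289, 189, 23, 38) [array([ 0.4931, -0.0936]), np.float64(110.3144),
[... 744 characters left out ...]
t32(0.03258109)) (array([ 0.53472998, -0.08996367]), 130.20135498046875, 98.50550842285156, np.float32(0.032580853))
white (116, 234, 149, 109) (array([0.5086597 , 0.21285828]), 318.2449035644531, 220.16339111328125, np.float32(-1.5457424)) (array([0.50812274, 0.2031203 ]), 307.7185363769531, 212.8811492919922, np.float32(-1.5457426))
white (210, 41, 141, 28) (array([1.02794336, 0.02131488]), 318.18707275390625, 67.05012512207031, np.float32(1.5353724)) (array([1.01023041, 0.0179124 ]), 307.66265869140625, 64.83241271972656, np.float32(1.5353719))
black (106, 296, 28, 20)
black (151, 273, 5, 34)
black (166, 237, 92, 17)
black (165, 150, 24, 53)
black (231, 147, 44, 45)
black (0, 24, 640, 34)
```

View pics/c1.png

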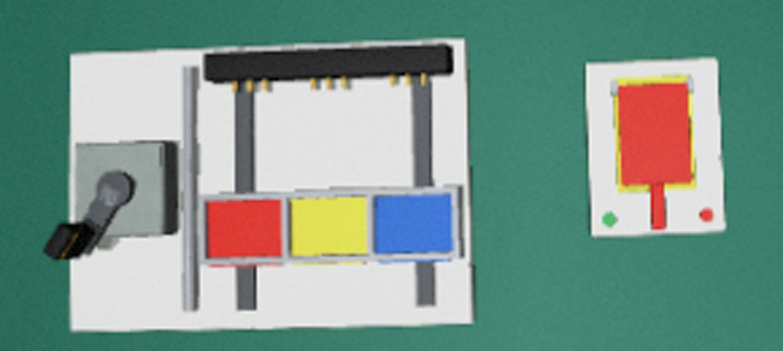

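```bash
cat >> h.py <<'E'
def plan(x,y,z,yaw,step=.25,R1=None):
    """turn in place, then shift straight: prints n x rows"""
    o=readout.get_obs();R0=Ro.from_euler("xyz",o["ee_rot"]); R1=R1 or Ro.from_euler("xyz",[np.pi,0,yaw])
    rv=(R0.inv()*R1).as_rotvec()/np.radians(120); n=max(1,int(np.ceil(np.abs(rv).max()/.085)))
    d=R1.inv().apply(np.array([x,y,z])-o["tool_pos"])/.2; m=max(1,int(np.ceil(np.linalg.norm(d)/step)))
    print("turn",n,"x",np.round(rv/n,4),"| shift",m,"x",np.round(d/m,4),"| t",round(float(o["time"]),2))
E
python3 -c "
from h import *
plan(.463,-.29,.20,2.31)"
```

```text
turn 3 x [-0.0002  0.      0.0698] | shift 17 x [-0.2235 -0.1032  0.0014] | t 0.2
```

>>> carry_out(
  motion="0 0 0 0 0 0.07 1;0 0 0 0 0 0.07 1;0 0 0 0 0 0.07 1;-0.223 -0.103 0 0 0 0 1;-0.223 -0.103 0 0 0 0 1;-0.223 -0.103 0 0 0 0 1;-0.223 -0.103 0 0 0 0 1;-0.223 -0.103 0 0 0 0 1;-0.223 -0.103 0 0 0 0 1;-0.223 -0.103 0 0 0 0 1;-0.223 -0.103 0 0 0 0 1;-0.223 -0.103 0 0 0 0 1",
)

```text
time: 1.7
tool_pos: [0.3436, 0.0849, 0.2055]
ee_rot: [3.141, 0.0, 2.309]
wrist_force: [0.2, 0.2, 0.4]
width: 0.0943
finger_force: 0.0
```

>>> carry_out(
  motion="-0.223 -0.103 0 0 0 0 1;-0.223 -0.103 0 0 0 0 1;-0.223 -0.103 0 0 0 0 1;-0.223 -0.103 0 0 0 0 1;-0.223 -0.103 0 0 0 0 1;-0.223 -0.103 0 0 0 0 1;-0.223 -0.103 0 0 0 0 1;-0.223 -0.103 0 0 0 0 1;0 0 0 0 0 0 1;0 0 0 0 0 0 1",
)

```text
time: 2.95
tool_pos: [0.4614, -0.2877, 0.2051]
ee_rot: [3.141, -0.001, 2.309]
wrist_force: [-0.5, 0.5, -0.6]
width: 0.0942
finger_force: 0.0
```

```bash
python3 - <<'E'
from h import *
plan(.463,-.29,.20,2.31)
s=snap("wrist","w1"); C=-s["R"].T@s["t"]; print("C",C,s["R"].round(3))
for k in blobs(s,"red",200): print(cv2.boundingRect(k),rect(s,k,.034))
E
```

```text
turn 1 x [ 0.0002 -0.0007 -0.0005] | shift 1 x [-0.0136 -0.0019  0.0253] | t 2.95
C [ 0.40881814 -0.23007695  0.38447445] [[ 0.74   0.672 -0.   ]
 [ 0.648 -0.713  0.268]
 [ 0.18  -0.198 -0.964]]
(303, 217, 34, 25) (array([ 0.46261133, -0.29155048]), 34.36195373535156, 25.79928207397461, np.float32(0.73761475))
(497, 72, 104, 110) (array([ 0.54512708, -0.07036961]), 119.40975952148438, 56.360572814941406, np.float32(0.019854546))
```

View pics/w1.png

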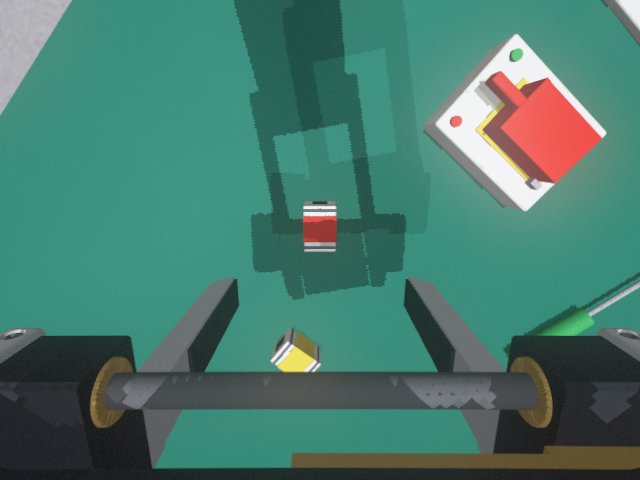

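The wrist view shows the red module centred at (320,230), between and aligned with the open fingers. I'll descend and grip it.

```bash
python3 -c "
from h import *
plan(.4626,-.2913,.012,2.309)"
```

```text
turn 1 x [ 0.0002 -0.0003  0.0003] | shift 4 x [-0.0046 -0.0023  0.2418] | t 3.0
```

>>> carry_out(
  motion="-0.005 -0.002 0.24 0 0 0 1;-0.005 -0.002 0.24 0 0 0 1;-0.005 -0.002 0.24 0 0 0 1;-0.003 -0.002 0.2 0 0 0 1;0 0 0.035 0 0 0 1;0 0 0 0 0 0 0;0 0 0 0 0 0 0;0 0 0 0 0 0 0;0 0 0 0 0 0 0;0 0 0 0 0 0 0;0 0 0 0 0 0 0",
)

```text
time: 4.38
tool_pos: [0.4629, -0.2921, 0.0144]
ee_rot: [3.142, -0.0, 2.309]
wrist_force: [-0.1, 0.5, -0.1]
width: 0.0377
finger_force: 0.0
```

>>> carry_out(
  motion="0 0 -0.2 0 0 0 0;0 0 -0.2 0 0 0 0;0 0 -0.2 0 0 0 0;0 0 -0.2 0 0 0 0;0 0 0 0 0 0 0",
)

```text
time: 5.0
tool_pos: [0.4646, -0.2934, 0.1779]
ee_rot: [3.14, 0.007, 2.309]
wrist_force: [0.4, 0.5, -1.7]
width: 0.0342
finger_force: 30.0
```

```bash
python3 -c "
from h import *
plan(.4765,.2225,.16,1.593)"
```

```text
turn 5 x [0.0004 0.0006 0.0684] | shift 11 x [0.2343 0.0106 0.0082] | t 5.0
```

>>> carry_out(
  motion="0 0 0 0 0 0.068 0;0 0 0 0 0 0.068 0;0 0 0 0 0 0.068 0;0 0 0 0 0 0.068 0;0 0 0 0 0 0.068 0;0.234 0.01 0 0 0 0 0;0.234 0.01 0 0 0 0 0;0.234 0.01 0 0 0 0 0;0.234 0.01 0 0 0 0 0;0.234 0.01 0 0 0 0 0;0.234 0.01 0 0 0 0 0",
)

```text
time: 6.38
tool_pos: [0.4661, -0.0094, 0.1714]
ee_rot: [-3.137, -0.001, 1.597]
wrist_force: [-0.3, 0.9, -2.4]
width: 0.0337
finger_force: 30.0
```

>>> carry_out(
  motion="0.234 0.01 0 0 0 0 0;0.234 0.01 0 0 0 0 0;0.234 0.01 0 0 0 0 0;0.234 0.01 0 0 0 0 0;0.234 0.01 0 0 0 0 0;0 0 0 0 0 0 0;0 0 0 0 0 0 0",
)

```text
time: 7.25
tool_pos: [0.4705, 0.2224, 0.1722]
ee_rot: [-3.138, 0.002, 1.597]
wrist_force: [0.3, 0.0, -1.5]
width: 0.0336
finger_force: 30.0
```

```bash
python3 - <<'E'
from h import *
s=snap("wrist","w2");print(readout.get_obs()["tool_pos"],readout.get_obs()["width"])
plan(.4765,.2225,.08,1.593)
for c in RNG:
  for k in blobs(s,c,200): print(c,cv2.boundingRect(k),rect(s,k,.03))
E
```

```text
[0.47087582 0.22197346 0.17273303] 0.03359933788576147
turn 1 x [-0.0013  0.0007  0.0015] | shift 2 x [0.001  0.0141 0.2318] | t 7.3
red (289, 283, 65, 48) (array([0.47193872, 0.14280414]), 64.87663269042969, 52.83326721191406, np.float32(0.027846813))
blue (308, 348, 40, 24) (array([0.48055243, 0.08108589]), 42.23652267456055, 28.317903518676758, np.float32(0.029139876))
```

View pics/w2.png

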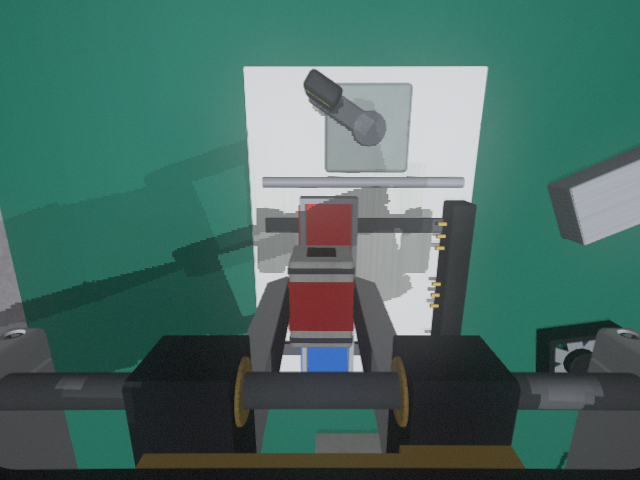

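The wrist view shows the red module held straight between the fingers, band at (321,307). The red bay lies just ahead at (328,225), and the crank handle is at (322,88).

```bash
python3 - <<'E'
from h import *
s=snap("wrist")
for k in blobs(s,"red",1000):
  for z in(.185,.192): print(cv2.boundingRect(k),rect(s,k,z))
h=s["hsv"]; m=cv2.inRange(h,(0,100,40),(12,255,255)); m[258:]=0; m[:190]=0;
k=max(cv2.findContours(m,0,2)[0],key=cv2.contourArea); print(cv2.boundingRect(k),rect(s,k,.03), cast(s,[[305,203],[352,203]],.03))
E
```

```text
(289, 283, 65, 48) (array([0.47102982, 0.21850919]), 33.696624755859375, 27.435394287109375, np.float32(0.02641201))
(289, 283, 65, 48) (array([0.47097101, 0.22195401]), 32.283695220947266, 26.28499984741211, np.float32(0.026411772))
(306, 204, 45, 42) (array([0.47673749, 0.22897113]), 41.95640182495117, 40.25775146484375, np.float32(0.016053557)) [[0.45460822 0.24930066]
 [0.49892354 0.25042451]]
```

>>> carry_out(
  motion="0.012 0.029 0.1 0 0 0 0;0 0 0.15 0 0 0 0;0 0 0.15 0 0 0 0;0 0 0.1 0 0 0 0;0 0 0.04 0 0 0 0;0 0 0 0 0 0 0",
)

```text
time: 8.1
tool_pos: [0.4773, 0.2248, 0.0663]
ee_rot: [-3.141, 0.0, 1.596]
wrist_force: [0.5, -0.7, -2.5]
width: 0.0333
finger_force: 30.0
```

>>> carry_out(
  motion="0 0 0.015 0 0 0 0;0 0 0.015 0 0 0 0;0 0 0 0 0 0 0;0 0 0 0 0 0 0",
)

```text
time: 8.6
tool_pos: [0.4774, 0.2257, 0.0607]
ee_rot: [3.141, -0.0, 1.597]
wrist_force: [0.8, -0.5, -2.8]
width: 0.0337
finger_force: 30.0
```

>>> carry_out(
  motion="0 -0.002 0.015 0 0 0 0;0 0 0.012 0 0 0 0;0 0 0 0 0 0 0",
)

```text
time: 8.98
tool_pos: [0.4766, 0.2255, 0.0547]
ee_rot: [-3.141, 0.0, 1.597]
wrist_force: [0.1, 0.5, -2.3]
width: 0.034
finger_force: 30.0
```

>>> carry_out(
  motion="0 0 0.008 0 0 0 0;0 0 0.007 0 0 0 0;0 0 0 0 0 0 0;0 0 0 0 0 0 0",
)

```text
time: 9.48
tool_pos: [0.4769, 0.2257, 0.0521]
ee_rot: [3.141, -0.0, 1.597]
wrist_force: [-0.1, 0.3, -2.3]
width: 0.0337
finger_force: 30.0
```

>>> carry_out(
  motion="0 0 0.01 0 0 0 0;0 0 0.01 0 0 0 0;0 0 0 0 0 0 0",
)

```text
time: 9.85
tool_pos: [0.4773, 0.2257, 0.0512]
ee_rot: [3.14, -0.0, 1.597]
wrist_force: [-4.0, -2.5, 10.8]
width: 0.0338
finger_force: 30.0
```

```bash
python3 - <<'E'
from h import *
s=snap("scene");p=s["pixels"][150:290,330:530];cv2.imwrite("pics/s2.png",cv2.resize(p,None,fx=4,fy=4,interpolation=2)[:,:,::-1])
E
```

```text
(no output)
```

View pics/s2.png

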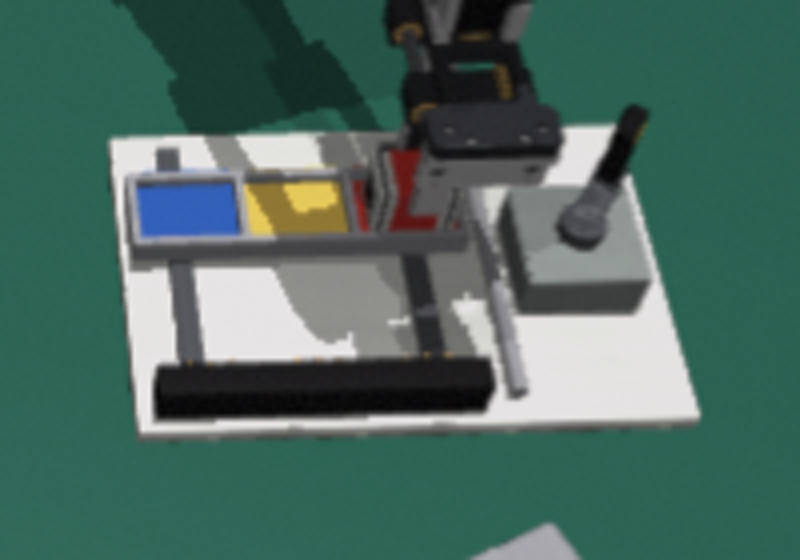

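The module sits inside the red bay with floor contact at about 11 N; it is at (395,195) in the crop. I'll release it and go up.

>>> carry_out(
  motion="0 0 -0.012 0 0 0 0.7;0 0 0 0 0 0 0.7;0 0 0 0 0 0 0.7;0 0 0 0 0 0 0.7;0 0 -0.15 0 0 0 1;0 0 -0.2 0 0 0 1;0 0 -0.25 0 0 0 1;0 0 0 0 0 0 1",
)

```text
time: 10.9
tool_pos: [0.4796, 0.2266, 0.1757]
ee_rot: [3.132, -0.003, 1.597]
wrist_force: [0.3, 0.2, 0.0]
width: 0.0941
finger_force: 0.0
```

```bash
python3 - <<'E'
from h import *
plan(.5495,-.428,.20,.06)
s=snap("wrist");s2=snap("scene")
for k in blobs(s,"red",300): print(cv2.boundingRect(k),rect(s,k,.064))
for k in blobs(s2,"yellow",30)+blobs(s2,"red"): print(cv2.boundingRect(k),rect(s2,k,.034))
E
```

```text
turn 9 x [ 0.0003 -0.0005  0.0815] | shift 14 x [ 0.0109  0.2349 -0.0087] | t 10.9
(290, 234, 22, 3) (array([ 0.57496057, -0.08948069]), 48.11811447143555, 5.574610710144043, np.float32(1.565725))
(147, 223, 16, 9) (array([ 0.54962994, -0.42755801]), 34.39020919799805, 22.221561431884766, np.float32(-1.4863157))
(392, 196, 24, 12) (array([0.47840005, 0.15658997]), 53.9024772644043, 33.64068603515625, np.float32(1.5644134))
(289, 189, 23, 38) (array([ 0.49306686, -0.09360967]), 110.3143539428711, 51.56064224243164, np.float32(0.054882407))
(1, 0, 12, 9) (array([-0.35325482, -1.06878015]), 55.60645294189453, 34.409793853759766, np.float32(0.25102997))
```

>>> carry_out(
  motion="0 0 0 0 0 0.0815 1;0 0 0 0 0 0.0815 1;0 0 0 0 0 0.0815 1;0 0 0 0 0 0.0815 1;0 0 0 0 0 0.0815 1;0 0 0 0 0 0.0815 1;0 0 0 0 0 0.0815 1;0 0 0 0 0 0.0815 1;0 0 0 0 0 0.0815 1;0.011 0.235 -0.009 0 0 0 1;0.011 0.235 -0.009 0 0 0 1;0.011 0.235 -0.009 0 0 0 1",
)

```text
time: 12.5
tool_pos: [0.4907, 0.084, 0.1732]
ee_rot: [-3.142, 0.005, 0.061]
wrist_force: [0.2, 0.2, 0.3]
width: 0.0937
finger_force: 0.0
```

>>> carry_out(
  motion="0.011 0.235 -0.009 0 0 0 1;0.011 0.235 -0.009 0 0 0 1;0.011 0.235 -0.009 0 0 0 1;0.011 0.235 -0.009 0 0 0 1;0.011 0.235 -0.009 0 0 0 1;0.011 0.235 -0.009 0 0 0 1;0.011 0.235 -0.009 0 0 0 1;0.011 0.235 -0.009 0 0 0 1;0.011 0.235 -0.009 0 0 0 1;0.011 0.235 -0.009 0 0 0 1;0.011 0.235 -0.009 0 0 0 1;0 0 0 0 0 0 1",
)

```text
time: 14.0
tool_pos: [0.5458, -0.4317, 0.1906]
ee_rot: [-3.137, 0.005, 0.057]
wrist_force: [-0.4, 0.3, -0.0]
width: 0.0939
finger_force: 0.0
```

```bash
python3 - <<'E'
from h import *
s=snap("wrist");s2=snap("top","t2")
for k in blobs(s,"yellow",200): print(cv2.boundingRect(k),rect(s,k,.034))
for k in blobs(s2,"red"): print(cv2.boundingRect(k),rect(s2,k,.064))
for k in blobs(s,"yellow",200):
  r=rect(s,k,.034); plan(*r[0],.012,r[3]+np.pi/2)
E
```

```text
(167, 294, 27, 21) (array([0.47687988, 0.21308414]), 53.2340087890625, 39.85514450073242, np.float32(-1.5596919))
(319, 251, 27, 54) (array([ 0.52729425, -0.09032259]), 104.34207153320312, 50.149940490722656, np.float32(0.029441357))
```

View pics/t2.png

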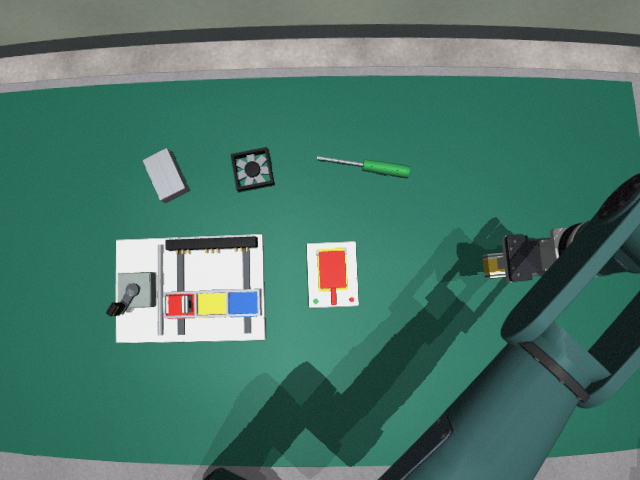

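```bash
python3 - <<'E'
from h import *
s=snap("wrist","w3")
E
```

```text
(no output)
```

View pics/w3.png

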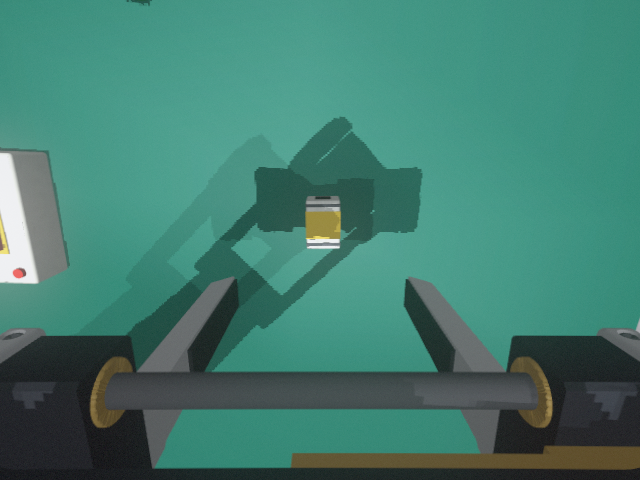

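Top view: the red module lies in the red bay, its white ends at about (169,303) and (190,303). Wrist view: the yellow module is at (323,222), aligned with the fingers, and shade lowered its saturation or hue enough to miss the mask.

```bash
sed -i 's/"yellow":\[(20,150,110)/"yellow":[(16,120,80)/' h.py; python3 - <<'E'
from h import *
s=snap("wrist")
for k in blobs(s,"yellow",200):
  r=rect(s,k,.034); print(cv2.boundingRect(k),r); plan(*r[0],.012,r[3]+np.pi/2)
E
```

```text
(408, 446, 232, 23) (array([ 0.27234113, -0.69481213]), 284.0398864746094, 33.93693161010742, np.float32(-1.4944164))
turn 1 x [-0.001   0.0005 -0.0069] | shift 9 x [-0.1637  0.1363  0.1015] | t 14.2
(520, 367, 32, 61) (array([ 0.35923669, -0.69631555]), 79.46363067626953, 37.658111572265625, np.float32(-0.06572509))
turn 9 x [-0.0001 -0.     -0.0766] | shift 8 x [-0.1752 -0.1063  0.1141] | t 14.2
(90, 358, 39, 70) (array([ 0.33367505, -0.1914054 ]), 102.54227447509766, 38.385406494140625, np.float32(-0.17417061))
turn 8 x [-0.0001 -0.     -0.0797] | shift 8 x [ 0.1223 -0.1572  0.1141] | t 14.2
(306, 212, 35, 27) (array([ 0.54958673, -0.42960803]), 34.36485290527344, 26.930667877197266, np.float32(-1.5090806))
turn 1 x [-0.001   0.0006  0.0001] | shift 4 x [0.0026 0.0025 0.2283] | t 14.2
```

>>> carry_out(
  motion="0.003 0.003 0.24 -0.001 0 0 1;0.003 0.003 0.24 0 0 0 1;0.003 0.003 0.24 0 0 0 1;0.002 0.002 0.15 0 0 0 1;0 0 0.047 0 0 0 1;0 0 0 0 0 0 0;0 0 0 0 0 0 0;0 0 0 0 0 0 0;0 0 0 0 0 0 0;0 0 0 0 0 0 0;0 0 0 0 0 0 0;0 0 0 0 0 0 0",
)

```text
time: 15.7
tool_pos: [0.5498, -0.4313, 0.0122]
ee_rot: [3.14, 0.0, 0.061]
wrist_force: [-0.4, 1.2, 1.0]
width: 0.0334
finger_force: 30.0
```

>>> carry_out(
  motion="0 0 0 0 0 0 0;0 0 0 0 0 0 0;0 0 -0.1 0 0 0 0;0 0 -0.2 0 0 0 0;0 0 -0.2 0 0 0 0;0 0 -0.2 0 0 0 0;0 0 -0.1 0 0 0 0;0 0 0 0 0 0 0",
)

```text
time: 16.7
tool_pos: [0.5508, -0.4326, 0.1764]
ee_rot: [3.134, -0.005, 0.06]
wrist_force: [0.4, 0.0, -1.2]
width: 0.0337
finger_force: 30.0
```

```bash
python3 -c "
from h import *
plan(.4780,.157,.17,1.593)"
```

```text
turn 9 x [ 0.0005  0.0001 -0.0813] | shift 12 x [ 0.2463 -0.0249  0.0027] | t 16.7
```

>>> carry_out(
  motion="0 0 0 0 0 -0.0813 0;0 0 0 0 0 -0.0813 0;0 0 0 0 0 -0.0813 0;0 0 0 0 0 -0.0813 0;0 0 0 0 0 -0.0813 0;0 0 0 0 0 -0.0813 0;0 0 0 0 0 -0.0813 0;0 0 0 0 0 -0.0813 0;0 0 0 0 0 -0.0813 0;0.246 -0.025 0 0 0 0 0;0.246 -0.025 0 0 0 0 0;0.246 -0.025 0 0 0 0 0",
)

```text
time: 18.2
tool_pos: [0.5305, -0.2824, 0.1701]
ee_rot: [-3.139, 0.001, 1.593]
wrist_force: [0.0, 0.7, -1.4]
width: 0.0338
finger_force: 30.0
```

>>> carry_out(
  motion="0.246 -0.025 0 0 0 0 0;0.246 -0.025 0 0 0 0 0;0.246 -0.025 0 0 0 0 0;0.246 -0.025 0 0 0 0 0;0.246 -0.025 0 0 0 0 0;0.246 -0.025 0 0 0 0 0;0.246 -0.025 0 0 0 0 0;0.246 -0.025 0 0 0 0 0;0.246 -0.025 0 0 0 0 0;0 0 0 0 0 0 0;0 0 0 0 0 0 0",
)

```text
time: 19.58
tool_pos: [0.4762, 0.157, 0.1701]
ee_rot: [-3.14, 0.003, 1.593]
wrist_force: [0.6, -0.4, -1.8]
width: 0.0338
finger_force: 30.0
```

```bash
python3 - <<'E'
from h import *
s=snap("wrist","w4")
o=readout.get_obs();print(o["tool_pos"],o["width"])
for k in blobs(s,"yellow",1000): print(cv2.boundingRect(k),rect(s,k,o["tool_pos"][2]+.021))
plan(.478,.157,.07,1.593)
E
```

```text
[0.47645825 0.15656487 0.17029976] 0.033755740796536454
(286, 284, 71, 51) (array([0.47626712, 0.15658438]), 35.00580596923828, 27.76051902770996, np.float32(0.023188114))
(301, 204, 45, 41) (array([0.47642368, 0.20068167]), 20.724987030029297, 19.25924301147461, np.float32(0.02284336))
turn 1 x [-0.0005  0.0015 -0.0004] | shift 3 x [0.0007 0.0026 0.1672] | t 19.62
```

View pics/w4.png

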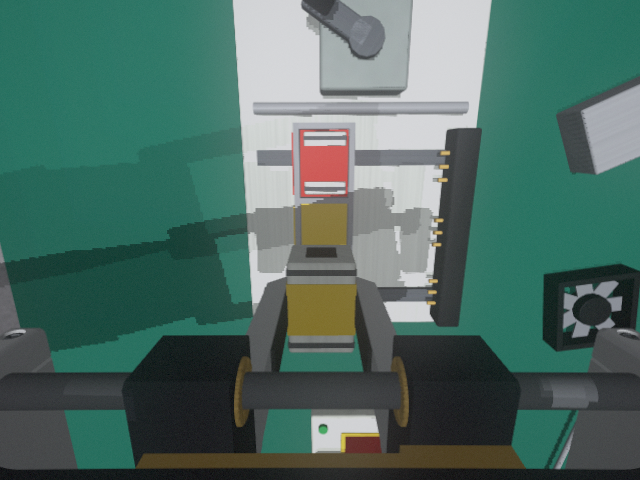

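The wrist view shows the red module seated in its bay at (326,162) and the yellow bay at (324,224). The yellow module is held straight at (321,310).

>>> carry_out(
  motion="0.002 0.008 0.15 0 0 0 0;0 0 0.2 0 0 0 0;0 0 0.15 0 0 0 0;0 0 0.06 0 0 0 0;0 0 0.02 0 0 0 0;0 0 0 0 0 0 0",
)

```text
time: 20.38
tool_pos: [0.4792, 0.1576, 0.0561]
ee_rot: [3.14, 0.002, 1.592]
wrist_force: [-0.4, 0.5, -1.6]
width: 0.0336
finger_force: 30.0
```

>>> carry_out(
  motion="0 0 0.015 0 0 0 0;0 0 0.01 0 0 0 0;0 0 0.01 0 0 0 0;0 0 0 0 0 0 0",
)

```text
time: 20.88
tool_pos: [0.4781, 0.1578, 0.0479]
ee_rot: [-3.141, 0.002, 1.593]
wrist_force: [-0.2, -0.9, -1.2]
width: 0.034
finger_force: 30.0
```

>>> carry_out(
  motion="0 0 0.01 0 0 0 0;0 0 0.01 0 0 0 0;0 0 0.007 0 0 0 0;0 0 0 0 0 0 0",
)

```text
time: 21.38
tool_pos: [0.4782, 0.1578, 0.0425]
ee_rot: [-3.141, 0.002, 1.593]
wrist_force: [0.4, 0.3, -1.4]
width: 0.0338
finger_force: 30.0
```

>>> carry_out(
  motion="0 0 0.006 0 0 0 0;0 0 0.006 0 0 0 0;0 0 0 0 0 0 0",
)

```text
time: 21.75
tool_pos: [0.4784, 0.1578, 0.0421]
ee_rot: [3.141, 0.002, 1.593]
wrist_force: [-3.3, -0.7, 6.7]
width: 0.0339
finger_force: 30.0
```

Contact with the floor, so I'll release and rise.

>>> carry_out(
  motion="0 0 0 0 0 0 0.7;0 0 0 0 0 0 0.7;0 0 0 0 0 0 0.7;0 0 0 0 0 0 0.7;0 0 0 0 0 0 0.7;0 0 -0.1 0 0 0 0.8;0 0 -0.2 0 0 0 1;0 0 -0.25 0 0 0 1;0 0 -0.1 0 0 0 1;0 0 0 0 0 0 1;-0.25 0 0 0 0 0 1;0 0 0 0 0 0 1",
)

```text
time: 23.25
tool_pos: [0.4785, 0.1059, 0.1683]
ee_rot: [-3.138, 0.003, 1.589]
wrist_force: [0.4, 0.2, -0.4]
width: 0.094
finger_force: 0.0
```

```bash
python3 - <<'E'
from h import *
s=snap("wrist","w5")
o=readout.get_obs();print(o["tool_pos"],o["width"],o["time"])
for c in("yellow","red"):
  for k in blobs(s,c,800): print(c,cv2.boundingRect(k),rect(s,k,.064),rect(s,k,.03))
E
```

```text
[0.47853314 0.10717228 0.16846965] 0.09412092228923086 23.3
yellow (308, 454, 178, 14) (array([ 0.56064117, -0.12818661]), 183.7552032470703, 17.046499252319336, np.float32(0.026273489)) (array([ 0.57057373, -0.16574753]), 205.80209350585938, 19.091732025146484, np.float32(0.02627337))
yellow (299, 146, 47, 58) (array([0.47826978, 0.16228438]), 45.618064880371094, 37.32371520996094, np.float32(-1.5487263)) (array([0.4783194 , 0.15957401]), 51.09127426147461, 41.80182647705078, np.float32(-1.5487262))
red (315, 421, 108, 33) (array([ 0.53022235, -0.09926077]), 109.14392852783203, 39.98360824584961, np.float32(0.024942994)) (array([ 0.53650525, -0.13335118]), 122.2388916015625, 44.78083801269531, np.float32(0.024942875))
```

View pics/w5.png

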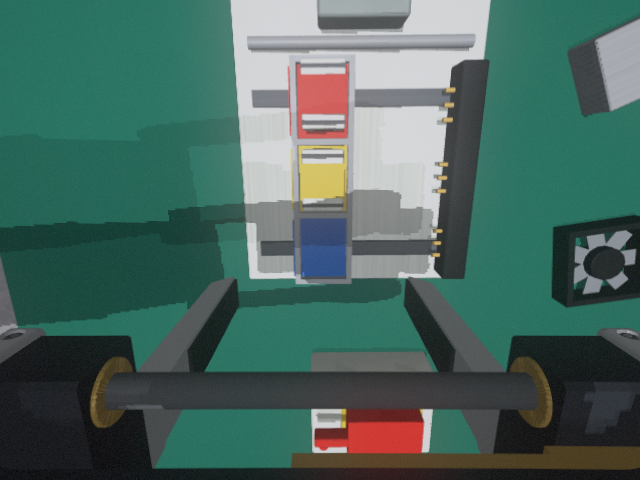

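The wrist view shows the yellow module in its bay at (323,180) and the red one at (325,97), both seated. The blue bay stays empty. Next I'll locate the crank.

```bash
python3 - <<'E'
from h import *
s=snap("top");s2=snap("scene")
def tri(a,b):
    A=[];B=[]
    for S,p in((s,a),(s2,b)):
        u=cv2.undistortPoints(np.array(p,float).reshape(1,1,2),S["K"],np.array(S["dist_coeffs"])).ravel()
        d=np.r_[u,1]@S["R"];d/=np.linalg.norm(d);C=-S["R"].T@S["t"];P=np.eye(3)-np.outer(d,d);A.append(P);B.append(P@C)
    return np.linalg.solve(sum(A),sum(B))
print("hub",tri((132.6,289.6),(476.2,206.2)),"handle",tri((112,309),(488.5,179)))
for c,z in(("yellow",.064),): print(cast(s2,[[404,200]],z))
plan(.46,.34,.26,1.593)
E
```

```text
hub [0.50585855 0.31942741 0.04883039] handle [0.46742604 0.34014436 0.10003232]
[[0.49800262 0.15099582]]
turn 1 x [-0.0011  0.0008 -0.    ] | shift 5 x [ 0.232  -0.0136 -0.091 ] | t 23.4
```

>>> carry_out(
  motion="0.232 -0.01 -0.09 0 0 0 1;0.232 -0.01 -0.09 0 0 0 1;0.232 -0.01 -0.09 0 0 0 1;0.232 -0.01 -0.09 0 0 0 1;0.232 -0.01 -0.09 0 0 0 1;0 0 0 0 0 0 1;0 0 0 0 0 0 1",
)

```text
time: 24.28
tool_pos: [0.4636, 0.3401, 0.2588]
ee_rot: [-3.14, 0.003, 1.594]
wrist_force: [0.6, 0.1, -0.1]
width: 0.094
finger_force: 0.0
```

```bash
python3 - <<'E'
from h import *
s=snap("wrist"); print(-s["R"].T@s["t"],readout.get_obs()["tool_pos"])
c=proj(s,[[.487,.33,.08]])[0]; x,y=int(c[0])-100,int(c[1])-75; x=max(x,0);y=max(y,0); print(x,y)
cv2.imwrite("pics/w6.png",cv2.resize(s["pixels"][y:y+150,x:x+200],None,fx=4,fy=4,interpolation=2)[:,:,::-1])
E
```

```text
[0.46224287 0.41907605 0.43778579] [0.4637699  0.33940044 0.25872206]
242 157
```

View pics/w6.png

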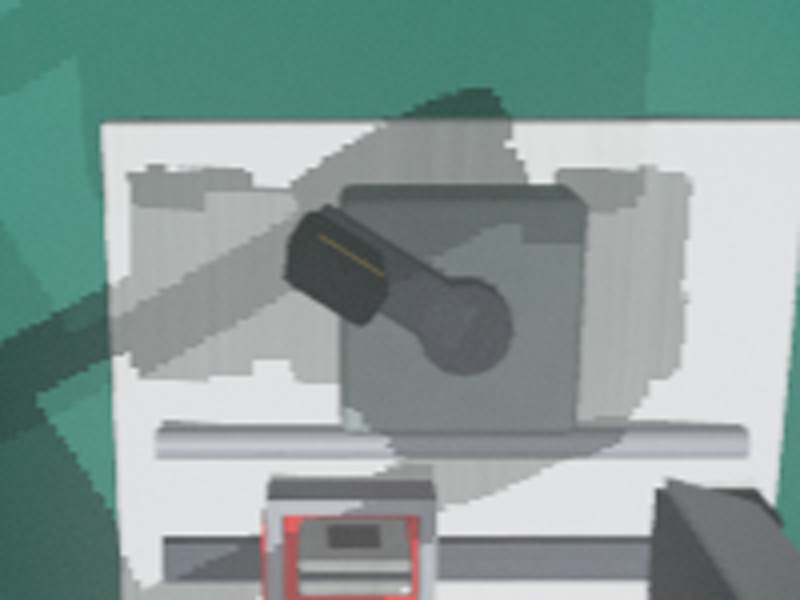

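```bash
python3 - <<'E'
from h import *
s=snap("wrist")
f=lambda p,z:print(p,z,cast(s,[[242+p[0]/4,157+p[1]/4]],z)[0].round(4))
for z in(.056,.06):f((466,326),z)
for p in((285,278),(362,323),(388,290),(312,208),(300,240)): f(p,.1)
f((312,206),.056)
for p in((343,186),(588,186),(343,430),(578,430)): f(p,.046)
b=cv2.inRange(s["hsv"],(0,0,0),(180,255,62))[200:245,308:345]; print(b.sum()//255)
k=max(cv2.findContours(b,0,2)[0],key=cv2.contourArea)+[308,200]; print(cv2.boundingRect(k),rect(s,k,.1))
E
```

```text
(466, 326) 0.056 [0.5069 0.3171]
(466, 326) 0.06 [0.5065 0.3181]
(285, 278) 0.1 [0.4555 0.3402]
(362, 323) 0.1 [0.4753 0.3289]
(388, 290) 0.1 [0.4816 0.3377]
(312, 208) 0.1 [0.462  0.3582]
(300, 240) 0.1 [0.4591 0.3501]
(312, 206) 0.056 [0.4619 0.351 ]
(343, 186) 0.046 [0.4707 0.3552]
(588, 186) 0.046 [0.5409 0.3567]
(343, 430) 0.046 [0.4727 0.2811]
(578, 430) 0.046 [0.5435 0.2827]
1
(325, 219, 1, 1) (array([0.46720392, 0.34821811]), 0.0, 0.0, np.float32(0.0))
```

The crop shows the handle top centred near (337,275), with the arm running to the hub at (466,326). That puts the axis at about (0.507, 0.318), with the crank at about 0.55 rad. The shut fingers can push the handle's trailing flat face round a 50 mm circle, which needs no regripping.

```bash
python3 - <<'E'
from h import *
plan(.458,.308,.064,1.594)
R=Ro.from_euler("xyz",[np.pi,0,1.594])
A=np.array([.507,.318])
P=lambda t:A+.05*np.array([-np.cos(t),np.sin(t)])
t0=-.2;d=2*np.pi/20
print(P(t0));print("; ".join("%.3f %.3f 0 0 0 0 0"%tuple(R.inv().apply(np.r_[P(t0+(i+1)*d)-P(t0+i*d),0])[:2]/.2) for i in range(20)))
E
```

```text
turn 1 x [-0.0007  0.0016 -0.0008] | shift 4 x [-0.0386 -0.0083  0.2435] | t 24.38
[0.45799667 0.30806653]
0.078 -0.002 0 0 0 0 0; 0.075 0.023 0 0 0 0 0; 0.064 0.045 0 0 0 0 0; 0.047 0.062 0 0 0 0 0; 0.026 0.074 0 0 0 0 0; 0.002 0.078 0 0 0 0 0; -0.023 0.075 0 0 0 0 0; -0.045 0.064 0 0 0 0 0; -0.062 0.047 0 0 0 0 0; -0.074 0.026 0 0 0 0 0; -0.078 0.002 0 0 0 0 0; -0.075 -0.023 0 0 0 0 0; -0.064 -0.045 0 0 0 0 0; -0.047 -0.062 0 0 0 0 0; -0.026 -0.074 0 0 0 0 0; -0.002 -0.078 0 0 0 0 0; 0.023 -0.075 0 0 0 0 0; 0.045 -0.064 0 0 0 0 0; 0.062 -0.047 0 0 0 0 0; 0.074 -0.026 0 0 0 0 0
```

>>> carry_out(
  motion="-0.08 -0.018 0 0 0 0 0;-0.075 -0.015 0 0 0 0 0;0 0 0.24 0 0 0 0;0 0 0.24 0 0 0 0;0 0 0.24 0 0 0 0;0 0 0.2 0 0 0 0;0 0 0.05 0 0 0 0;0 0 0 0 0 0 0;0 0 0 0 0 0 0;0 0 0 0 0 0 0",
)

```text
time: 25.62
tool_pos: [0.4595, 0.309, 0.0681]
ee_rot: [3.138, 0.0, 1.593]
wrist_force: [0.3, 0.1, 0.2]
width: 0.001
finger_force: 0.0
```

>>> carry_out(
  motion="0.078 -0.002 0 0 0 0 0; 0.075 0.023 0 0 0 0 0; 0.064 0.045 0 0 0 0 0; 0.047 0.062 0 0 0 0 0; 0.026 0.074 0 0 0 0 0; 0 0 0 0 0 0 0",
)

```text
time: 26.38
tool_pos: [0.4975, 0.3691, 0.065]
ee_rot: [-3.141, 0.001, 1.594]
wrist_force: [-0.2, 0.2, 0.9]
width: 0.0001
finger_force: 0.1
```

```bash
python3 - <<'E'
from h import *
s=snap("scene");p=s["pixels"][150:290,330:530];cv2.imwrite("pics/s3.png",cv2.resize(p,None,fx=4,fy=4,interpolation=2)[:,:,::-1])
E
```

```text
(no output)
```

View pics/s3.png

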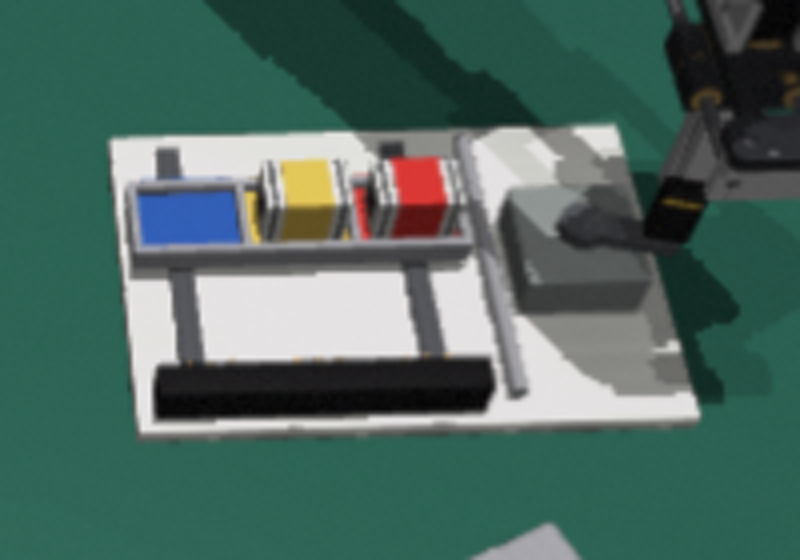

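The handle has been pushed round to (675,215) in the crop, and both modules sit in their bays. I'll keep cranking.

>>> carry_out(
  motion="0.002 0.078 0 0 0 0 0; -0.023 0.075 0 0 0 0 0; -0.045 0.064 0 0 0 0 0; -0.062 0.047 0 0 0 0 0; -0.074 0.026 0 0 0 0 0; -0.078 0.002 0 0 0 0 0; -0.075 -0.023 0 0 0 0 0; -0.064 -0.045 0 0 0 0 0; -0.047 -0.062 0 0 0 0 0; -0.026 -0.074 0 0 0 0 0; -0.002 -0.078 0 0 0 0 0",
)

```text
time: 27.8
tool_pos: [0.503, 0.267, 0.0671]
ee_rot: [3.136, 0.003, 1.592]
wrist_force: [4.4, 0.2, 0.4]
width: 0.0007
finger_force: 1.8
```

>>> carry_out(
  motion="0.023 -0.075 0 0 0 0 0; 0.045 -0.064 0 0 0 0 0; 0.062 -0.047 0 0 0 0 0; 0.074 -0.026 0 0 0 0 0;0.078 -0.002 0 0 0 0 0; 0.075 0.023 0 0 0 0 0; 0.064 0.045 0 0 0 0 0; 0.047 0.062 0 0 0 0 0; 0.026 0.074 0 0 0 0 0;0 0 0 0 0 0 0",
)

```text
time: 29.05
tool_pos: [0.4967, 0.369, 0.0646]
ee_rot: [-3.139, 0.001, 1.594]
wrist_force: [-0.9, 0.6, 0.2]
width: 0.0002
finger_force: 0.3
```

```bash
python3 - <<'E'
from h import *
s=snap("top")
for c in("yellow","red","blue"):
  for k in blobs(s,c,150): print(c,cv2.boundingRect(k),rect(s,k,.03)[:2])
o=readout.get_obs();print(o["tool_pos"],o["ee_rot"])
E
```

```text
yellow (198, 276, 27, 21) (array([0.51324841, 0.15890498]), 54.90687942504883)
red (167, 277, 27, 21) (array([0.51177625, 0.22421124]), 55.335838317871094)
red (319, 251, 27, 54) (array([ 0.52854785, -0.09063786]), 108.09342193603516)
blue (228, 275, 29, 21) (array([0.51499945, 0.09447911]), 57.95484161376953)
[0.49668763 0.36875157 0.0649616 ] [-3.13988683e+00  8.32522210e-04  1.59401697e+00]
```

>>> carry_out(
  motion="0.002 0.078 0 0 0 0 0; -0.023 0.075 0 0 0 0 0; -0.045 0.064 0 0 0 0 0; -0.062 0.047 0 0 0 0 0; -0.074 0.026 0 0 0 0 0; -0.078 0.002 0 0 0 0 0; -0.075 -0.023 0 0 0 0 0; -0.064 -0.045 0 0 0 0 0; -0.047 -0.062 0 0 0 0 0; -0.026 -0.074 0 0 0 0 0; -0.002 -0.078 0 0 0 0 0",
)

```text
time: 30.48
tool_pos: [0.503, 0.2669, 0.0671]
ee_rot: [3.136, 0.003, 1.592]
wrist_force: [4.4, 0.3, 0.7]
width: 0.0005
finger_force: 1.8
```

>>> carry_out(
  motion="0.023 -0.075 0 0 0 0 0; 0.045 -0.064 0 0 0 0 0; 0.062 -0.047 0 0 0 0 0; 0.074 -0.026 0 0 0 0 0;0 0 0 0 0 0 0",
)

```text
time: 31.1
tool_pos: [0.4566, 0.3099, 0.0653]
ee_rot: [-3.139, 0.002, 1.595]
wrist_force: [-0.1, 0.3, -0.3]
width: 0.0004
finger_force: 0.0
```

```bash
python3 - <<'E'
from h import *
s=snap("top")
for c in("yellow","red","blue"):
  for k in blobs(s,c,150): print(c,cv2.boundingRect(k),rect(s,k,.03)[:2])
E
```

```text
yellow (197, 265, 28, 21) (array([0.53585895, 0.15983771]), 56.49787902832031)
red (167, 266, 27, 21) (array([0.5345636 , 0.22460727]), 55.460628509521484)
red (319, 251, 27, 54) (array([ 0.52854785, -0.09063786]), 108.09342193603516)
blue (228, 264, 29, 21) (array([0.53758759, 0.09459562]), 58.099891662597656)
```

>>> carry_out(
  motion="0.078 -0.002 0 0 0 0 0;0.02 0.003 0 0 0 0 0; 0 0 0 0 0 0 0",
)

```text
time: 31.52
tool_pos: [0.4575, 0.3283, 0.0653]
ee_rot: [-3.14, 0.002, 1.593]
wrist_force: [-0.9, -0.5, -0.9]
width: 0.0004
finger_force: 0.5
```

>>> carry_out(
  motion="0.02 0.005 0 0 0 0 0;0.015 0.005 0 0 0 0 0; 0 0 0 0 0 0 0",
)

```text
time: 31.9
tool_pos: [0.4594, 0.3338, 0.0656]
ee_rot: [-3.14, 0.005, 1.593]
wrist_force: [-0.9, -5.1, 1.0]
width: 0.0008
finger_force: 2.5
```

>>> carry_out(
  motion="0.01 0.005 0 0 0 0 0;0.01 0.005 0 0 0 0 0; 0 0 0 0 0 0 0",
)

```text
time: 32.28
tool_pos: [0.4595, 0.334, 0.0655]
ee_rot: [-3.135, 0.013, 1.592]
wrist_force: [-7.2, -14.7, 6.0]
width: 0.0
finger_force: 7.6
```

```bash
python3 - <<'E'
from h import *
s=snap("top")
for c in("yellow","blue"):
  for k in blobs(s,c,150): print(c,cv2.boundingRect(k),rect(s,k,.03)[:2])
E
```

```text
yellow (197, 263, 28, 22) (array([0.53906952, 0.16013104]), 56.50276565551758)
blue (228, 262, 29, 21) (array([0.54130371, 0.09461832]), 58.12797164916992)
```

The sled is at its end stop: it has travelled about 61 mm from the start and the push stalls at about 15 N. I'll back off and go to the arming box.

>>> carry_out(
  motion="-0.06 -0.02 0 0 0 0 0;-0.02 -0.01 0 0 0 0 0;0 0 -0.2 0 0 0 0;0 0 -0.25 0 0 0 0.5;0 0 -0.25 0 0 0 0.5;0 0 -0.05 0 0 0 0.5;0 0 0 0 0 0 0.5",
)

```text
time: 33.2
tool_pos: [0.4564, 0.3238, 0.2163]
ee_rot: [3.14, 0.001, 1.593]
wrist_force: [-0.2, 0.5, -0.2]
width: 0.037
finger_force: 0.0
```

```bash
python3 -c "
from h import *
plan(.4857,-.0915,.21,.03)"
```

```text
turn 9 x [ 0.0001 -0.      0.0829] | shift 9 x [0.0094 0.2311 0.0035] | t 33.2
```

>>> carry_out(
  motion="0 0 0 0 0 0.083 0.5;0 0 0 0 0 0.083 0.5;0 0 0 0 0 0.083 0.5;0 0 0 0 0 0.083 0.5;0 0 0 0 0 0.083 0.5;0 0 0 0 0 0.083 0.5;0 0 0 0 0 0.083 0.5;0 0 0 0 0 0.083 0.5;0 0 0 0 0 0.083 0.5;0.009 0.231 0 0 0 0 0.5;0.009 0.231 0 0 0 0 0.5;0.009 0.231 0 0 0 0 0.5",
)

```text
time: 34.7
tool_pos: [0.4643, 0.1836, 0.2129]
ee_rot: [3.139, 0.005, 0.029]
wrist_force: [0.7, 0.7, -0.4]
width: 0.0466
finger_force: 0.0
```

>>> carry_out(
  motion="0.009 0.231 0 0 0 0 0.5;0.009 0.231 0 0 0 0 0.5;0.009 0.231 0 0 0 0 0.5;0.009 0.231 0 0 0 0 0.5;0.009 0.231 0 0 0 0 0.5;0.009 0.231 0 0 0 0 0.5;0 0 0 0 0 0 0.5;0 0 0 0 0 0 0.5",
)

```text
time: 35.7
tool_pos: [0.4835, -0.0911, 0.2147]
ee_rot: [-3.142, 0.003, 0.029]
wrist_force: [1.6, 0.1, -0.3]
width: 0.0472
finger_force: 0.0
```

```bash
python3 - <<'E'
from h import *
s=snap("wrist","w7"); o=readout.get_obs(); print(o["tool_pos"],o["ee_rot"])
for k in blobs(s,"red",150): print(cv2.boundingRect(k),rect(s,k,.08))
w=cv2.inRange(s["hsv"],(0,0,170),(180,60,255))
m=cv2.inRange(s["hsv"],(0,150,80),(8,255,255)); r,c=proj(s,[[.4857,-.0915,.08]])[0][::-1]; print(r,c)
for row in range(int(r)-12,int(r)+13,4):
    q=np.where(m[row,int(c)-40:int(c)+40])[0]
    if len(q): print(row,q.min()+int(c)-40,q.max()+int(c)-40, cast(s,[[q.mean()+int(c)-40,row]],.08))
E
```

```text
[ 0.48370107 -0.09073921  0.21524946] [3.14120232e+00 2.26306085e-03 2.95915096e-02]
(294, 126, 57, 116) (array([ 0.52763391, -0.09116223]), 103.33206939697266, 49.030277252197266, np.float32(0.030457258))
231.03659714280005 321.26764243521427
219 318 326 [[ 0.4972613  -0.09185572]]
223 318 360 [[ 0.49385388 -0.10627807]]
227 318 360 [[ 0.49002004 -0.10643606]]
231 318 326 [[ 0.48575487 -0.09218809]]
235 318 326 [[ 0.4818684  -0.09230035]]
239 318 326 [[ 0.47795606 -0.09241335]]
```

View pics/w7.png

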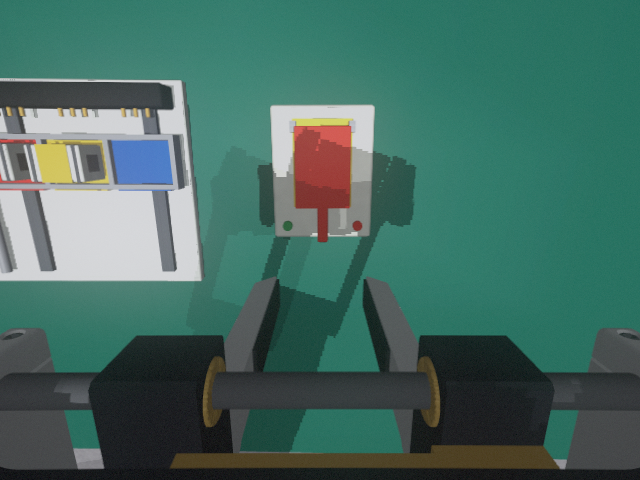

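The view shows the closed cover with its tab at (322,225), centred between the fingers. I'll go down and pinch it.

>>> carry_out(
  motion="0.014 0.008 0.2 0 0 0 0.5;0 0 0.24 0 0 0 0.5;0 0 0.2 0 0 0 0.5;0 0 0.1 0 0 0 0.5;0 0 0.026 0 0 0 0.5;0 0 0 0 0 0 0;0 0 0 0 0 0 0;0 0 0 0 0 0 0;0 0 0 0 0 0 0;0 0 0 0 0 0 0",
)

```text
time: 37.0
tool_pos: [0.4875, -0.0925, 0.0642]
ee_rot: [-3.141, -0.001, 0.029]
wrist_force: [-0.6, 4.9, 3.2]
width: 0.0098
finger_force: 30.0
```

```bash
python3 - <<'E'
from h import *
o=readout.get_obs(); print(o["tool_pos"],o["width"],o["finger_force"],o["wrist_force"])
R=Ro.from_euler("xyz",o["ee_rot"])
a=.27; d=.13
P=lambda f:np.array([-.0975*np.cos(a+f),0,.0975*np.sin(a+f)])
B=Ro.from_euler("z",.03)
print("; ".join("%.3f %.3f %.3f"%tuple(R.inv().apply(B.apply(P((i+1)*d)-P(i*d)))/.2) for i in range(14)))
E
```

```text
[ 0.48751612 -0.09253991  0.06422266] 0.009838723933964165 29.998242259025574 [-0.6452341   4.85337648  3.21485629]
0.021 -0.000 -0.060; 0.028 -0.000 -0.057; 0.036 -0.000 -0.052; 0.042 -0.000 -0.047; 0.048 -0.000 -0.041; 0.053 -0.000 -0.035; 0.057 -0.000 -0.028; 0.060 -0.000 -0.020; 0.062 -0.000 -0.012; 0.063 -0.000 -0.004; 0.063 -0.000 0.004; 0.062 -0.000 0.012; 0.060 -0.000 0.020; 0.057 -0.000 0.028
```

>>> carry_out(
  motion="0.021 0 -0.06 0 0 0 0;0.028 0 -0.057 0 0 0 0;0.036 0 -0.052 0 0 0 0;0.042 0 -0.047 0 0 0 0;0.048 0 -0.041 0 0 0 0;0.053 0 -0.035 0 0 0 0;0 0 0 0 0 0 0",
)

```text
time: 37.88
tool_pos: [0.5326, -0.0912, 0.1219]
ee_rot: [-3.141, 0.002, 0.029]
wrist_force: [-0.0, 5.2, -2.7]
width: 0.0097
finger_force: 30.0
```

>>> carry_out(
  motion="0.057 0 -0.028 0 0 0 0;0.06 0 -0.02 0 0 0 0;0.062 0 -0.012 0 0 0 0;0.063 0 -0.004 0 0 0 0;0.063 0 0.004 0 0 0 0;0.062 0 0.012 0 0 0 0;0.06 0 0.02 0 0 0 0;0 0 0 0 0 0 0;0 0 0 0 0 0 0",
)

```text
time: 39.0
tool_pos: [0.6187, -0.0886, 0.129]
ee_rot: [3.141, -0.001, 0.029]
wrist_force: [-0.3, 5.2, 1.8]
width: 0.0099
finger_force: 30.0
```

```bash
python3 - <<'E'
from h import *
s=snap("scene");p=s["pixels"][130:280,220:420];cv2.imwrite("pics/s4.png",cv2.resize(p,None,fx=4,fy=4,interpolation=2)[:,:,::-1])
E
```

```text
(no output)
```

View pics/s4.png

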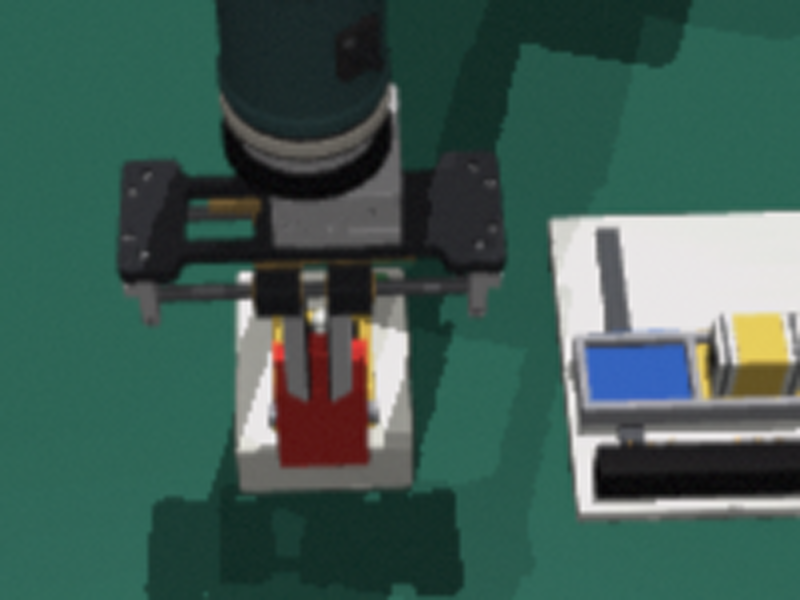

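The scene crop shows the cover standing open beyond upright, its hood at (322,400) between the fingers. I'll release it, go up and over, and come down on the robot side of the toggle.

>>> carry_out(
  motion="0 0 0 0 0 0 0.35;0 0 0 0 0 0 0.35;0 0 0 0 0 0 0.35;0 0 0 0 0 0 0.35;0 0 -0.2 0 0 0 0.35;0 0 -0.25 0 0 0 0.35;-0.25 0 0 0 0 0 0;-0.25 0 0 0 0 0 0;-0.1 0.005 0 0 0 0 0;0 0 0 0 0 0 0;0 0 0 0 0 0 0;0 0 0 0 0 0 0",
)

```text
time: 40.55
tool_pos: [0.4988, -0.0941, 0.2172]
ee_rot: [3.14, 0.0, 0.029]
wrist_force: [-0.7, 0.1, -0.1]
width: 0.0003
finger_force: 0.0
```

```bash
python3 - <<'E'
from h import *
s=snap("wrist","w8"); o=readout.get_obs(); print(o["tool_pos"],o["width"])
plan(.500,-.0910,.064,.03)
c=proj(s,[[.535,-.09,.07]])[0]; x,y=int(c[0])-100,max(int(c[1])-75,0); print(x,y)
cv2.imwrite("pics/w8.png",cv2.resize(s["pixels"][y:y+150,x:x+200],None,fx=4,fy=4,interpolation=2)[:,:,::-1])
E
```

```text
[ 0.49874751 -0.09409494  0.21717027] 0.0006339357375660063
turn 1 x [ 0.0009  0.0002 -0.0005] | shift 4 x [ 0.0017 -0.0038  0.1915] | t 40.6
217 118
```

View pics/w8.png

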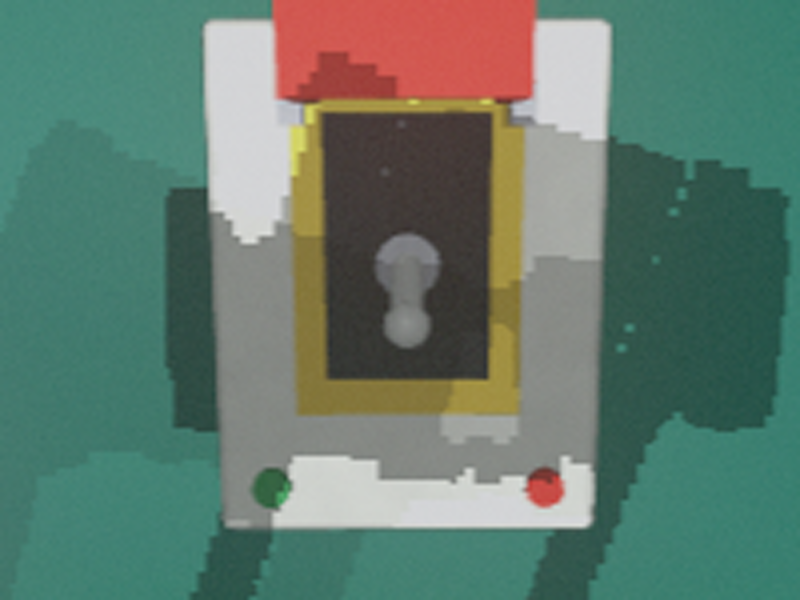

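The crop shows the cover open and the toggle off, its ball at (407,325) leaning towards the robot. I'll descend in front of it, then push.

>>> carry_out(
  motion="0.003 -0.008 0.2 0 0 0 0;0.003 -0.007 0.2 0 0 0 0;0 0 0.2 0 0 0 0;0 0 0.14 0 0 0 0;0 0 0.026 0 0 0 0;0 0 0 0 0 0 0;0.04 0 0 0 0 0 0;0.04 0 0 0 0 0 0;0 0 0 0 0 0 0",
)

```text
time: 41.72
tool_pos: [0.5164, -0.0911, 0.0652]
ee_rot: [3.139, -0.002, 0.029]
wrist_force: [-0.1, -0.3, 0.4]
width: 0.0006
finger_force: 0.0
```

>>> carry_out(
  motion="0.04 0 0 0 0 0 0;0.03 0 0 0 0 0 0;0.03 0 0 0 0 0 0;0 0 0 0 0 0 0",
)

```text
time: 42.22
tool_pos: [0.5356, -0.0902, 0.0641]
ee_rot: [3.14, -0.0, 0.029]
wrist_force: [-0.6, 0.8, 1.2]
width: 0.0005
finger_force: 0.1
```

>>> carry_out(
  motion="0.015 0 0 0 0 0 0;0.015 0 0 0 0 0 0;0 0 0 0 0 0 0",
)

```text
time: 42.6
tool_pos: [0.5376, -0.0901, 0.0637]
ee_rot: [3.14, 0.009, 0.028]
wrist_force: [-9.1, 0.0, 4.4]
width: 0.0006
finger_force: 4.6
```

>>> carry_out(
  motion="0.015 0 0 0 0 0 0;0.01 0 0 0 0 0 0;0 0 0 0 0 0 0",
)

```text
time: 42.98
tool_pos: [0.5382, -0.09, 0.0635]
ee_rot: [3.141, 0.019, 0.028]
wrist_force: [-20.0, -0.2, 12.0]
width: 0.0005
finger_force: 9.6
```

The toggle is stalled against its stop at about 20 N. I'll back away, rise, and check it before pinching the tab again.

>>> carry_out(
  motion="-0.1 0 0 0 0 0 0;-0.1 0 0 0 0 0 0;0 0 -0.25 0 0 0 0;0 0 -0.25 0 0 0 0.35;0 0 -0.25 0 0 0 0.35;0 0 -0.1 0 0 0 0.35;0 0 0 0 0 0 0.35",
)

```text
time: 43.85
tool_pos: [0.5076, -0.0911, 0.2368]
ee_rot: [3.138, -0.006, 0.029]
wrist_force: [0.6, -0.1, 0.1]
width: 0.0321
finger_force: 0.0
```

```bash
python3 - <<'E'
from h import *
s=snap("wrist")
g=cv2.inRange(s["hsv"],(0,0,95),(180,60,255))
B=lambda b:np.r_[np.array([.5347,-.09])+[b*np.cos(.03),b*np.sin(.03)],.0726]
off,on=proj(s,[B(-.0054),B(.0174)]); print(off,on)
for p in(off,on): x,y=p.astype(int); print(s["pixels"][y-3:y+4:3,x-3:x+4:3].mean(2).astype(int).tolist())
# cover edge/hood red region
for k in blobs(s,"red",150): print(cv2.boundingRect(k))
plan(.6187,-.0886,.235,.03)
E
```

```text
[319.93964    206.66197589] [319.88012848 183.84468288]
[[53, 49, 48], [52, 48, 52], [52, 53, 50]]
[[74, 145, 145], [116, 156, 160], [93, 123, 145]]
(0, 170, 26, 35)
(291, 108, 60, 47)
turn 1 x [ 0.0011 -0.0009 -0.0006] | shift 3 x [ 0.1867  0.0019 -0.0005] | t 43.9
```

The bright ball is now at the "on" position (320,184), and the "off" spot is dark.

>>> carry_out(
  motion="0.187 0.001 0 0 0 0 0.35;0.187 0.001 0 0 0 0 0.35;0.187 0.001 0 0 0 0 0.35;0 0 0 0 0 0 0.35;0 0 0.2 0 0 0 0.35;0 0 0.2 0 0 0 0.35;0 0 0.1 0 0 0 0.35;0 0 0.028 0 0 0 0.35;0 0 0 0 0 0 0.35;0 0 0 0 0 0 0.35",
)

```text
time: 45.15
tool_pos: [0.619, -0.0886, 0.1304]
ee_rot: [3.139, -0.003, 0.029]
wrist_force: [-0.4, -0.6, -0.1]
width: 0.0326
finger_force: 0.0
```

>>> carry_out(
  motion="0 0 0 0 0 0 0;0 0 0 0 0 0 0;0 0 0 0 0 0 0;0 0 0 0 0 0 0;0 0 0 0 0 0 0;0 0 0 0 0 0 0",
)

```text
time: 45.9
tool_pos: [0.6187, -0.0884, 0.1291]
ee_rot: [3.14, -0.001, 0.029]
wrist_force: [0.9, 0.3, 2.4]
width: 0.0092
finger_force: 30.0
```

Tab pinched (9–10 mm wide). I'll run the arc in reverse.

>>> carry_out(
  motion="-0.06 0 -0.02 0 0 0 0;-0.062 0 -0.012 0 0 0 0;-0.063 0 -0.004 0 0 0 0;-0.063 0 0.004 0 0 0 0;-0.062 0 0.012 0 0 0 0;-0.06 0 0.02 0 0 0 0;-0.057 0 0.028 0 0 0 0;0 0 0 0 0 0 0",
)

```text
time: 46.9
tool_pos: [0.5315, -0.091, 0.1236]
ee_rot: [3.139, 0.002, 0.028]
wrist_force: [-0.2, 0.2, 2.9]
width: 0.0097
finger_force: 30.0
```

>>> carry_out(
  motion="-0.053 0 0.035 0 0 0 0;-0.048 0 0.041 0 0 0 0;-0.042 0 0.047 0 0 0 0;-0.036 0 0.052 0 0 0 0;-0.028 0 0.057 0 0 0 0;-0.021 0 0.06 0 0 0 0;0 0 0 0 0 0 0;0 0 0.01 0 0 0 0;0 0 0 0 0 0 0",
)

```text
time: 48.02
tool_pos: [0.4871, -0.0924, 0.0645]
ee_rot: [3.139, 0.001, 0.029]
wrist_force: [-6.2, 2.0, 15.0]
width: 0.0098
finger_force: 30.0
```

The cover is closed: it presses at 15 N at the original height. I'll release, retreat and check.

>>> carry_out(
  motion="0 0 0 0 0 0 0.4;0 0 0 0 0 0 0.4;0 0 0 0 0 0 0.4;0 0 0 0 0 0 0.4;0 0 -0.2 0 0 0 0.4;0 0 -0.25 0 0 0 0.4;0 0 -0.25 0 0 0 0.4;-0.25 0 0 0 0 0 0.4;-0.25 0 0 0 0 0 0.4;0 0 0 0 0 0 0.4",
)

```text
time: 49.28
tool_pos: [0.3856, -0.0947, 0.2029]
ee_rot: [3.139, -0.001, 0.027]
wrist_force: [-0.3, -0.1, 0.2]
width: 0.0374
finger_force: 0.0
```

```bash
python3 - <<'E'
from h import *
s=snap("scene");o=readout.get_obs();print(o["tool_pos"],o["wrist_force"],o["time"])
for c in RNG:
  for k in blobs(s,c,30): print(c,cv2.boundingRect(k))
a=s["pixels"][150:340,200:520];cv2.imwrite("pics/s5.png",cv2.resize(a,None,fx=2.5,fy=2.5,interpolation=2)[:,:,::-1])
E
```

```text
[ 0.38705987 -0.09491323  0.20297669] [ 0.52111156 -0.52540832  0.20579814] 49.325
red (432, 208, 14, 13)
red (289, 189, 23, 38)
red (1, 0, 12, 9)
yellow (289, 233, 23, 4)
yellow (404, 209, 13, 20)
blue (367, 216, 26, 14)
```

View pics/s5.png

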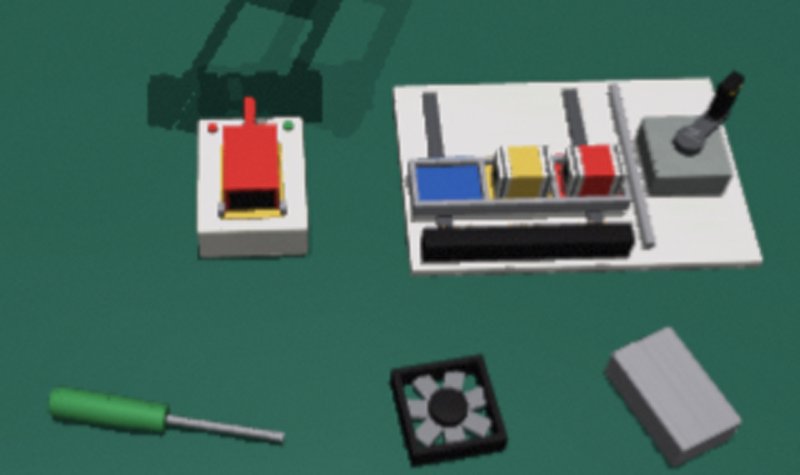

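The crop shows the cover closed at (250,165), with the same bounding box as at the start. Both modules sit in their bays at (522,170) and (595,170), the sled is at the strip, and the bystanders look unmoved.

```bash
python3 -c "
from bench import robot
print(robot.close_job())"
```

```text
the job is handed in; nothing more can be done
None
```

I handed the job in at about 49 s, and its verdict was not returned; my last checks showed the red and yellow modules in their bays (no blue module this run), the sled home, the toggle on, the cover closed and the bystanders apparently unmoved.

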